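# Roll the capacitor cans onto the inspection line

### The arm

A 6-joint arm with a two-finger parallel gripper is mounted at the origin on the work surface. World frame = base frame: x ahead of the robot, y to its left, z up, the work surface at z = 0. Lengths are in mm, angles in rad, forces in N, time in s.
With the tool pointing down it reaches from about 300 to 875 mm from the base axis. Payload 6.4 kg.
Tool frame: the origin (TCP) lies between the finger pads; the fingertips stand 19 mm ahead of it and the grasp point (between the pads) is the TCP; z points along the fingers, y is the line along which they close (so a half turn about z gives the same grasp; the last joint's range is limited). The gripper opens to 85 mm and grips with 20 to 120 N. Pads are 22 mm wide; open, the fingers measure 114 mm over their backs; the gripper's body (76 mm by 85 mm) begins 54 mm behind the grasp point. The pads swing forward as they close: fully open they stand 13 mm farther back than shut.
Start: joints at [0.909, 0.181, 1.607, -0, 1.354, -0.206], TCP at [253.095, 516.318, 225.888] pointing down, gripper open.
Joint ranges: [-2.99, 2.99], [-0.89, 2.07], [0.3, 2.58], [-1.14, 4.28], [0, 2.63], [-3.12, 3.12]. Speed limits (rad/s): [2.57, 2.57, 3.01, 3.14, 3.14, 3.14].

### API

Orientations are given as a unit quaternion [w, x, y, z].
In Python, from workcell import * gives the robot as it stands.
- The arm moves only by the shell command python3 -m pendant 'ROWS' [FORCE]. ROWS is JSON, a list that holds one entry, the list of rows, each a list of 5 numbers: the opening, from 0 (shut) to 1 (fully open), then the shift along the tool's x, y, z in cm, then the turn about the tool's z in rad. In form: [[[claw, dx, dy, dz, yaw], ...]]. A call has 1 to 5 rows; each row shifts and turns the commanded pose from where the row before left it, along the tool's axes as they then stand; what a row does not reach is not made up. A row lasts 1/12 s, in which the tool goes at most 41.7 mm and 7.16 degrees, less where a joint would pass 70% of its speed; a pose out of reach is approached as far as the arm can. A call with a gripper value outside its range is refused whole. The fingers move at their own pace and stop on an object; FORCE is the grip in N (left out, the last holds). Time passes only in rows, so rows that do not move let the fingers close. It gives the time, the measured TCP pose, the force, the opening and the grip force at its end, in the units of the state.
- state(): the state, without advancing time (a new reading comes with each control period).
- capture(name): name is "side" or "top" or "wrist"; returns the picture (480x640x3 uint8, blue, green, red); there is no depth.
- camera_params(name): a dict with "fx", "fy", "cx", "cy" (pixels), "k1" (the pictures are not rectified: a ray, as slopes to the right and down, at radius r is drawn at 1 + k1 r^2 times it, then the intrinsics apply), "pose" (4x4, takes a point from camera to world coordinates). Camera axes: x right, y down, z forward; pixel columns grow to the right and rows downward; lengths in mm; the calibration is good to about 2 mm. A picture is of the moment at which its call begins: read the wrist's pose just before it. camera_params takes no time and is no camera call; for the wrist camera it gives the pose at the moment of the call.
- hand_in(): hands the job in; it is judged then, once.
The state is a dict: "time_s": time; "qpos": joint angles; "joint_velocities": joint speeds; "tau": joint torques, N m; "ee_pos": TCP position; "tcp_rot": TCP orientation; "force": force on the tool from outside, world axes, zero at the start; "ft_torque": the same for the moment, N m; "gripper_width": finger opening in mm; "gripper_force": force on a finger pad.
Only numpy, scipy, OpenCV 4.12 (cv2) and the standard library are available. Lean on these libraries where they do the work, as an engineer would, in place of code of your own. Each camera call takes 0.05 s, during which the arm holds its last target. There are 200 camera calls.

### The job

Two capacitor cans, a thick one and a slim one, lie on the inspection mat. Push with a fingertip to roll, not drag, first the thick can and then the slim can onto the white line, so that each comes to rest lying along the line, centred on it over its whole length. Do not grasp, lift or press hard on the cans, and leave everything else on the bench alone.

Things in the scene. Friction and masses are not known exactly. Their poses are not given: they have to be found in the camera images.
- mat: flat grey inspection mat fixed to the bench, 260 (its x) by 360 (its y) by 3 mm thick, turned up to 0.35 rad on the table. Origin at the centre of its underside, z up. One white line 14 mm wide and 350 mm long is printed on it through the centre, along the mat's y axis (mat x = 0)
- thick_can: the thick can: 50 mm thick, 80 mm long electrolytic capacitor lying on its side on the mat, about 220 g: plain cylinder, black sleeve with a grey stripe, aluminium end discs. Origin at the middle of its axis, 25 mm above the mat's top (28 mm above the table). y runs along the cylinder; z starts up and turns as it rolls. Starts 45 to 75 mm from the line, within 0.06 rad of parallel to it, the other can on the other side
- slim_can: the slim can: 35 mm thick, 80 mm long electrolytic capacitor lying on its side on the mat, about 108 g: plain cylinder, black sleeve with a grey stripe, aluminium end discs. Origin at the middle of its axis, 17.5 mm above the mat's top (20.5 mm above the table). y runs along the cylinder; z starts up and turns as it rolls. Starts 45 to 75 mm from the line, within 0.06 rad of parallel to it, the other can on the other side
- thick_can_end_a (a point): centre of the terminal end face of the thick can, on its axis, 40 mm ahead of its origin along its +y. A fingertip resting lightly on a can's crown and moving level rolls it without slip, the can going half as far as the fingertip; let go, it stops within a few mm
- thick_can_end_b (a point): centre of the plain end face of the thick can, on its axis, 40 mm behind its origin along its -y
- slim_can_end_a (a point): centre of the terminal end face of the slim can, on its axis, 40 mm ahead of its origin along its +y. A fingertip resting lightly on a can's crown and moving level rolls it without slip, the can going half as far as the fingertip; let go, it stops within a few mm
- slim_can_end_b (a point): centre of the plain end face of the slim can, on its axis, 40 mm behind its origin along its -y
- upright_cap_1: bystander: small black capacitor, 22 mm in diameter, 38 mm high, standing on the mat between the two cans' tracks. Origin under its centre, z up
- upright_cap_2: bystander: another such small standing capacitor, 22 mm by 38 mm, on the mat between the tracks. Origin under its centre, z up
- spool: bystander: metal solder spool, 52 mm in diameter, 42 mm high, standing at one end of the mat. Origin under its centre, z up
- cleaner_can: bystander: spray can 54 mm in diameter, 170 mm high, standing on the table. Origin under its centre, z up
- flux_bottle: bystander: pale plastic bottle 44 mm in diameter, 90 mm high, standing on the table. Origin under its centre, z up
- nippers: bystander: orange-handled nippers lying on the table, 135 mm long, 14 mm high. Origin near the middle, on the table
- meter_board: bystander: green meter circuit board lying flat on the table, 120 by 90 mm, up to 22 mm high. Origin under its centre
There are look-alikes about, which are no part of the job. Leave any yellow look-alike of the thick_can alone.

How it is judged:
By the outcome, as a careful person would: the job done as asked, in the order asked, and still so for the second after the job is handed in, with the robot touching nothing.
It also fails if it takes over 69 s, if anything falls off the work surface, if the arm or the gripper's body presses on something with over 40 N, if the wrist force passes 120 N, or if a joint passes its speed limit or range.

## Working session

There is one attempt and no reset: what is moved stays moved. The work goes in short steps, Python scripts to look and compute and a shell command to move; the robot and the scene stay as the last step left them, time stands still between calls to the robot, and variables do not carry over. Pictures are saved under pics/ and viewed, at most 10 in all, crops included, and the job is handed in when it is done.

```bash
mkdir -p pics; ls
python3 - <<'E'
from workcell import *
import cv2,numpy as np
s=state();print({k:np.round(v,3) for k,v in s.items()})
for n in("top","side"):
    im=capture(n);cv2.imwrite(f"pics/{n}0.png",im)
    p=camera_params(n);print(n,{k:np.round(v,4).tolist() for k,v in p.items()})
E
```

```text
pics
{'time_s': np.float64(0.0), 'qpos': array([ 0.909,  0.182,  1.608,  0.   ,  1.354, -0.206]), 'joint_velocities': array([ 0.001,  0.   ,  0.001, -0.001, -0.   ,  0.   ]), 'tau': array([-1.0000e-03, -4.4486e+01, -3.5134e+01, -0.0000e+00,  9.0000e-03,
        0.0000e+00]), 'ee_pos': array([252.727, 515.869, 225.011]), 'tcp_rot': array([-0.   ,  0.226,  0.974, -0.001]), 'force': array([-1.091, -0.599,  0.102]), 'ft_torque': array([-0.01 , -0.022, -0.013]), 'gripper_force': np.float64(0.0), 'gripper_width': np.float64(85.613)}
top {'fx': 498.4946, 'fy': 498.4946, 'cx': 321.5015, 'cy': 238.5807, 'k1': -0.1001, 'pose': [[-0.005, -0.9951, 0.0991, 376.6718], [-0.9998, 0.0068, 0.0174, -15.3419], [-0.018, -0.099, -0.9949, 1232.5896], [0.0, 0.0, 0.0, 1.0]]}
side {'fx': 505.6485, 'fy': 505.6485, 'cx': 319.314, 'cy': 246.2931, 'k1': -0.0117, 'pose': [[0.995, -0.0545, 0.0836, 427.8512], [-0.0996, -0.6024, 0.7919, -920.8963], [0.0072, -0.7963, -0.6048, 736.4198], [0.0, 0.0, 0.0, 1.0]]}
```

View pics/top0.png

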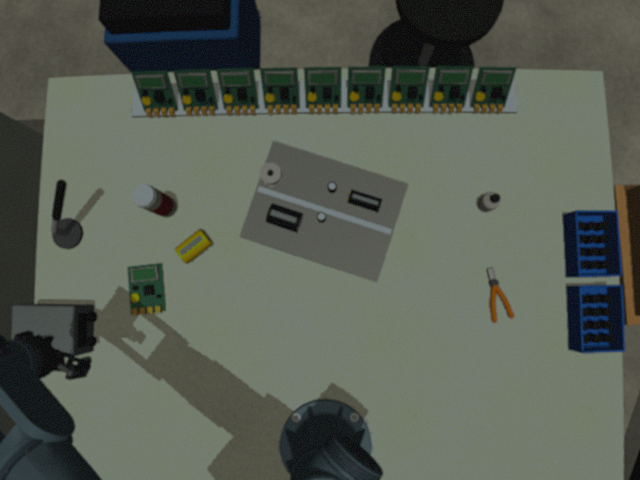

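View pics/side0.png

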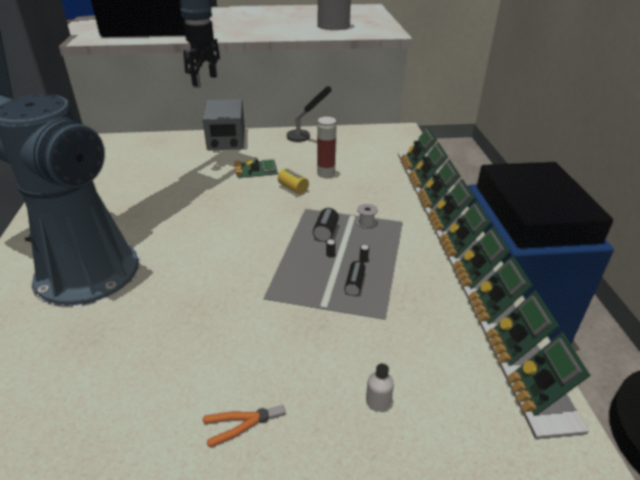

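The top view shows the thick can at (284,216) and the slim can at (365,200). The upright caps are at (332,187) and (321,217), the spool is at (270,173), and the line runs from (258,189) to (391,232). Possible mix-ups are the yellow can at (194,246), the standing caps, and the red/white spray can at (152,198). I choose the two black lying cans on the mat.

```bash
cat > h.py <<'E'
from workcell import *
import cv2,numpy as np
def ray(P,uv):
    K=np.array([[P["fx"],0,P["cx"]],[0,P["fy"],P["cy"]],[0,0,1]])
    n=cv2.undistortPoints(np.array(uv,float).reshape(-1,1,2),K,np.array([P["k1"],0,0,0,0.]))[:,0]
    T=np.array(P["pose"]);return T[:3,3],np.c_[n,np.ones(len(n))]@T[:3,:3].T
def onz(P,uv,z):
    o,d=ray(P,uv);return o+d*((z-o[2])/d[:,2])[:,None]
def proj(P,X):
    T=np.array(P["pose"]);c=(np.atleast_2d(X)-T[:3,3])@T[:3,:3];n=c[:,:2]/c[:,2:]
    n=n*(1+P["k1"]*(n**2).sum(1))[:,None];return n*[P["fx"],P["fy"]]+[P["cx"],P["cy"]]
E
python3 - <<'E'
from h import *
P=camera_params("top")
for nm,uv,z in [("line",[(258,189),(391,232)],3),("mat",[(273,141),(408,184),(378,282),(240,236)],3),("thick",[(284,216)],28),("slim",[(365,200)],20),("caps",[(332,187),(321,217)],41)]:
    print(nm,onz(P,uv,z).round(0).tolist())
Q=camera_params("wrist");T=np.array(Q["pose"]);s=state()
print(T.round(2).tolist(),s["ee_pos"])
E
```

```text
line [[626.0, 165.0, 3.0], [514.0, -166.0, 3.0]]
mat [[750.0, 128.0, 3.0], [635.0, -212.0, 3.0], [391.0, -132.0, 3.0], [507.0, 210.0, 3.0]]
thick [[553.0, 97.0, 28.0]]
slim [[592.0, -102.0, 20.0]]
caps [[621.0, -21.0, 41.0], [548.0, 6.0, 41.0]]
[[0.44, 0.86, 0.27, 185.85], [0.9, -0.42, -0.13, 550.14], [-0.0, 0.3, -0.96, 372.93], [0.0, 0.0, 0.0, 1.0]] [252.77639797 515.89505028 225.0604574 ]
```

```bash
for i in 1 2 3; do python3 -m pendant '[[[0,-2.9,-2.2,-0.5,0],[0,-2.9,-2.2,-0.5,0],[0,-2.9,-2.2,-0.5,0],[0,-2.9,-2.2,-0.5,0],[0,-2.9,-2.2,-0.5,0]]]' | tail -c 400; done
python3 -m pendant '[[[0,0,0,0,-0.065],[0,0,0,0,-0.065],[0,0,0,0,0],[0,0,0,0,0]]]'
python3 - <<'E'
from h import *
import json
P=camera_params("wrist");im=capture("wrist");cv2.imwrite("pics/w1.png",im)
json.dump({k:np.array(v).tolist() for k,v in P.items()},open("w1.json","w"))
for nm,X in [("thick",[553,97,28]),("slim",[592,-102,20]),("line",[570,0,3])]:print(nm,proj(P,X).round())
E
```

```text
time_s: 0.52
ee_pos: [334.9, 352.1, 250.7]
tcp_rot: [-0.0, 0.226, 0.974, -0.0]
force: [0.7, 1.3, 0.0]
gripper_width: 25.3
gripper_force: 0.0
time_s: 0.93
ee_pos: [416.8, 189.4, 275.9]
tcp_rot: [-0.0, 0.226, 0.974, -0.0]
force: [1.5, -0.3, -0.4]
gripper_width: 0.0
gripper_force: 0.0
time_s: 1.35
ee_pos: [498.6, 26.8, 300.8]
tcp_rot: [-0.0, 0.226, 0.974, 0.0]
force: [1.4, 0.7, -0.0]
gripper_width: -0.2
gripper_force: 0.0
time_s: 1.68
ee_pos: [498.2, 28.5, 300.5]
tcp_rot: [-0.0, 0.163, 0.987, 0.0]
force: [0.1, -0.0, 0.1]
gripper_width: -0.2
gripper_force: 0.0
thick [[398. 214.]]
slim [[233. 300.]]
line [[314. 250.]]
```

View pics/w1.png

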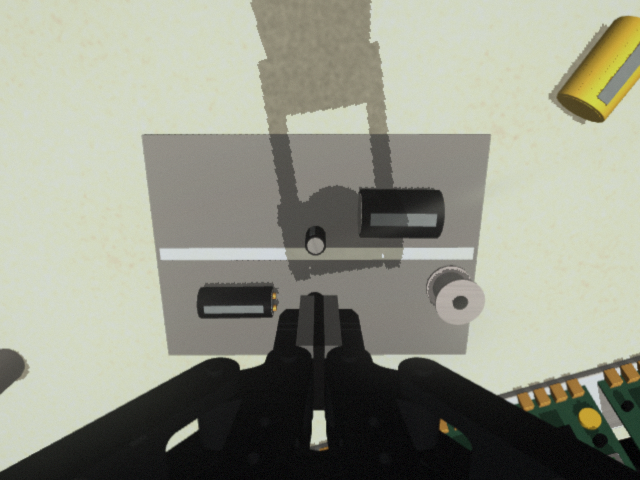

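The wrist view shows the thick can at (402,213) with its stripe up and the slim can at (237,302). The line is at v≈254, one cap is at (315,240), the spool is at (460,300), and the yellow decoy is at (605,70), off the mat. The choice is confirmed.

```bash
cat >> h.py <<'E'
def blob(im,c,thr,half=(75,50)):
    "mask of a can around pixel c: dark sleeve, stripe filled by convex hull; returns min-area box corners"
    g=cv2.cvtColor(im,cv2.COLOR_BGR2GRAY);m=np.zeros_like(g)
    x,y=int(c[0]),int(c[1]);a,b=half
    m[y-b:y+b,x-a:x+a]=(g[y-b:y+b,x-a:x+a]<thr)*255
    m=cv2.morphologyEx(m,cv2.MORPH_OPEN,np.ones((3,3)))
    cs=cv2.findContours(m,cv2.RETR_EXTERNAL,cv2.CHAIN_APPROX_NONE)[0]
    k=max(cs,key=cv2.contourArea);h=cv2.convexHull(k);f=np.zeros_like(g);cv2.fillConvexPoly(f,h,255);return f
def axis(P,f,z):
    "axis points on plane z from the two long edges (edges run along image u); returns world pts sorted along u"
    us=np.where(f.any(0))[0];a,b=us[0],us[-1];n=b-a
    us=np.arange(a+int(.2*n),a+int(.8*n));e=[(np.where(f[:,u])[0][[0,-1]]+[-.5,.5]) for u in us];e=np.array(e)
    o,d1=ray(P,np.c_[us,e[:,0]]);_,d2=ray(P,np.c_[us,e[:,1]])
    d1/=np.linalg.norm(d1,axis=1)[:,None];d2/=np.linalg.norm(d2,axis=1)[:,None];d=d1+d2
    return o+d*((z-o[2])/d[:,2])[:,None],o,d,(a,b)
def fit(X):
    vx,vy,x,y=cv2.fitLine(X[:,:2].astype(np.float32),cv2.DIST_HUBER,0,.01,.01).ravel();v=np.array([vx,vy]);v*=np.sign(v[1]);return np.array([x,y]),v
def matline(P,im,u0,u1,lo,hi):
    g=im.min(2).astype(float);pts=[]
    for u in range(u0,u1,2):
        c=g[lo:hi,u];w=np.clip(c-150,0,None)
        if (w>0).sum()>5:pts.append((u,lo+(w*np.arange(hi-lo)).sum()/w.sum()))
    return fit(onz(P,pts,3.))
def rel(L,p):
    "point in line frame: x' (mat x), y' (along)"
    c,v=L;n=np.array([v[1],-v[0]]);d=np.array(p)[:2]-c;return d@n,d@v
E
python3 - <<'E'
from h import *
import json
P=json.load(open("w1.json"));im=cv2.imread("pics/w1.png")
g=cv2.cvtColor(im,cv2.COLOR_BGR2GRAY);print(g[180:245:3,400],g[213,350:450:5],g[240:270:2,200],g[275:330:3,235])
L=matline(P,im,170,470,240,270);print("line",L,np.arctan2(L[1][0],L[1][1]))
for nm,c,z,thr in[("thick",(402,213),28,60),("slim",(237,302),20.5,60)]:
    f=blob(im,c,thr,(55,38));X,o,d,ab=axis(P,f,z);p,v=fit(X)
    ends=onz(P,[(ab[0],c[1]),(ab[1],c[1])],z)
    print(nm,p.round(1),v.round(3),"yaw rel line",np.arctan2(v[0],v[1])-np.arctan2(L[1][0],L[1][1]),"rel",np.round(rel(L,p),1),[np.round(rel(L,e),1) for e in ends],ab,f.sum()/255)
s=state();print(np.round(rel(L,s["ee_pos"]),1))
E
```

```text
[134 134 123  56  26  27  27  26  25  30  30  50  88  85  87  78  47  39
  34  39  79  82] [ 75  75  65  29  36  53  56  55  57  53  50  57  84  87  86  85  80  83
  63 131] [136 135 137 140 195 213 212 214 212 210 158 136 135 135 131] [134 130 131  86  38  34  31  32  35  36  82 141 133  34  46 128 131 127
 128]
line (array([562.7193 , -35.67153], dtype=float32), array([0.32016551, 0.9473616 ], dtype=float32)) 0.3259042
thick [554.1 102.4] [0.321 0.947] yaw rel line 0.0012986958 rel [-52.4 128. ] [array([-52.5,  82.9]), array([-52.4, 169. ])] (np.int64(359), np.int64(443)) 4070.0
slim [ 593.7 -101.9] [0.306 0.952] yaw rel line -0.014602751 rel [ 50.5 -52.8] [array([ 51. , -93.9]), array([ 51.1, -10.4])] (np.int64(197), np.int64(272)) 2350.0
[-81.8  40.4]
```

```bash
for i in 1 2; do python3 -m pendant '[[[0,-0.2,0.86,2.16,0],[0,-0.2,0.86,2.16,0],[0,-0.2,0.86,2.16,0],[0,-0.2,0.86,2.16,0],[0,-0.2,0.86,2.16,0]]]' | tail -c 400; done
python3 -m pendant '[[[0,0,0,0,0],[0,0,0,0,0],[0,0,0,0,0]]]'
for i in 1 2 3; do python3 -m pendant '[[[0,0,0,0.2,0],[0,0,0,0,0]]]' |grep -E "pos|force:"; done
python3 - <<'E'
from h import *
import json
P=camera_params("wrist");im=capture("wrist");cv2.imwrite("pics/w2.png",im)
E
```

```text
time_s: 2.15
ee_pos: [521.5, 67.1, 191.9]
tcp_rot: [0.0, 0.162, 0.987, -0.0]
force: [0.2, 0.4, -1.1]
gripper_width: -0.2
gripper_force: 0.0
time_s: 2.57
ee_pos: [544.7, 104.7, 83.9]
tcp_rot: [0.0, 0.162, 0.987, -0.0]
force: [1.3, -0.2, 0.5]
gripper_width: 0.2
gripper_force: 0.0
time_s: 2.82
ee_pos: [545.2, 103.8, 85.8]
tcp_rot: [0.0, 0.162, 0.987, -0.0]
force: [-0.4, 0.0, 0.3]
gripper_width: -0.5
gripper_force: 0.0
ee_pos: [545.7, 103.3, 84.2]
force: [-0.4, 0.2, -0.2]
gripper_force: 0.0
ee_pos: [545.1, 103.3, 81.4]
force: [-0.5, 0.2, 0.4]
gripper_force: 0.0
ee_pos: [544.7, 103.5, 78.7]
force: [-0.1, -0.2, 0.4]
gripper_force: 0.0
```

View pics/w2.png

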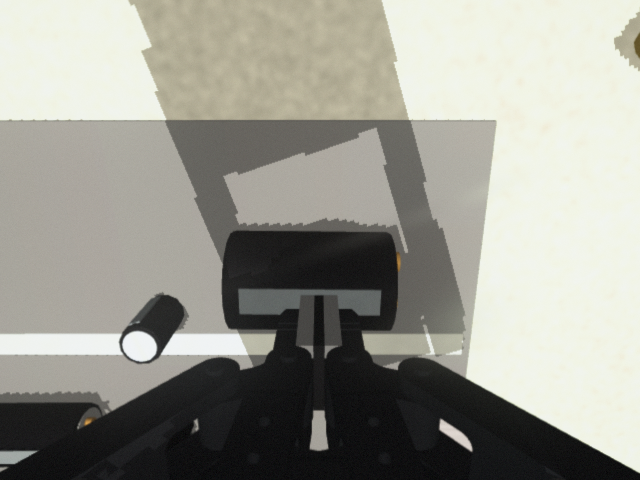

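The can fills (223–397, 232–330) and its stripe faces up. The fingertips are over the crown near (319,295), and the cap at (140,345) is well clear. Next I feel for the crown.

```bash
python3 -m pendant '[[[0,0,-0.3,0.2,0],[0,0,0,0.2,0],[0,0,0,0,0]]]' |grep -E "pos|force:"; for i in 1 2 3 4 5; do python3 -m pendant '[[[0,0,0,0.1,0],[0,0,0,0,0]]]' |grep -E "pos|^force:"; done
```

```text
ee_pos: [543.5, 100.6, 74.3]
force: [-0.3, 0.1, 0.6]
gripper_force: 0.0
ee_pos: [543.8, 100.7, 73.7]
force: [-0.6, -0.6, 0.2]
ee_pos: [543.9, 100.8, 72.8]
force: [-0.6, 1.0, 0.4]
ee_pos: [543.9, 100.8, 71.7]
force: [-0.7, -0.5, 0.1]
ee_pos: [543.8, 100.8, 70.7]
force: [-1.2, 0.5, -0.1]
ee_pos: [543.8, 100.8, 69.7]
force: [-0.4, -0.4, 0.2]
```

```bash
for i in 1 2 3 4 5; do python3 -m pendant '[[[0,0,0,0.05,0],[0,0,0,0,0]]]' |grep -E "pos|^force:"; done
```

```text
ee_pos: [543.9, 100.8, 69.3]
force: [0.3, -0.1, 0.3]
ee_pos: [543.9, 100.8, 68.8]
force: [-0.2, 0.2, -0.2]
ee_pos: [543.9, 100.7, 68.3]
force: [0.3, -0.1, -0.5]
ee_pos: [543.9, 100.7, 67.8]
force: [-0.6, -0.6, 0.7]
ee_pos: [543.9, 100.8, 67.3]
force: [0.4, 0.2, -0.2]
```

Run:
```python
from h import *
a=capture("wrist")[180:400,180:460];b=capture("side")[190:260,280:370]
a=cv2.resize(a,None,fx=1.6,fy=1.6);b=cv2.resize(b,(452,352),interpolation=cv2.INTER_CUBIC)
h=min(len(a),len(b));cv2.imwrite("pics/c3.png",cv2.resize(np.hstack([a[:h],b[:h]]),(800,310)))
s=state();print(s["ee_pos"],s["tcp_rot"],s["force"])
```

```text
[543.93466772 100.77723     67.34595921] [-1.93374691e-05  1.62175550e-01  9.86761922e-01  5.56943230e-06] [ 0.18913226  0.61654023 -0.29395796]
```

View pics/c3.png

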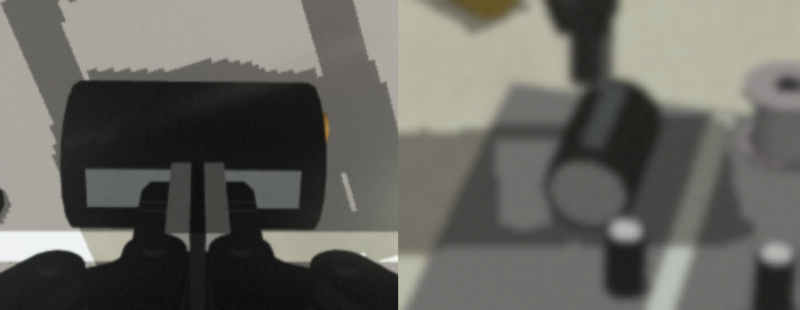

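Run:
```python
from h import *
P=camera_params("side")
sx,sy=400/90,310/70
for nm,X in [("tip48",[543.9,100.8,48.3]),("tip58",[543.9,100.8,58]),("tcp",[543.9,100.8,67]),("thick axis",[552,99,28]),("crown",[552,99,53]),("endB axis",[540,61,28])]:
    p=proj(P,X)[0];print(nm,p.round(1),((p-[280,190])*[sx,sy]+[400,0]).round())
```

```text
tip48 [322.9 216.1] [591. 115.]
tip58 [323.  212.7] [591. 101.]
tcp [323.  209.6] [591.  87.]
thick axis [326.2 223.2] [605. 147.]
crown [326.3 214.7] [606. 109.]
endB axis [322.9 232.4] [591. 188.]
```

Run:
```python
from h import *
P=camera_params("wrist");s=state()
t=np.array(s["ee_pos"]);ux=np.array([-.947,.32,0]);uy=np.array([.32,.947,0])
for z in (-19,0,10):
    for dx in(-11,0,11):print(z,dx,proj(P,t+dx*ux+[0,0,z]).round(1))
L=(np.array([562.72,-35.67]),np.array([.3202,.9474]))
im=capture("wrist");f=blob(im,(310,281),60,(100,65));ys,xs=np.where(f);print(xs.min(),xs.max(),ys.min(),ys.max())
o,d=ray(P,[(318.5,232.5)]);o,d2=ray(P,[(318.5,329)])
for z in(28,):
    dd=d/np.linalg.norm(d)+d2/np.linalg.norm(d2);p=(o+dd*(z-o[2])/dd[0,2])[0];print(p,rel(L,p),rel(L,t))
print(P["pose"][:,3])
for z in (48,53,60,67,72):print(z,rel(L,onz(P,[(318.5,294.6)],z)[0]))
```

```text
-19 -11 [[315.8 312.1]]
-19 0 [[315.7 289. ]]
-19 11 [[315.7 265.1]]
0 -11 [[315.5 334.5]]
0 0 [[315.5 309.3]]
0 11 [[315.4 283.1]]
10 -11 [[315.4 348.4]]
10 0 [[315.3 321.9]]
10 11 [[315.3 294.3]]
223 409 237 345
[548.63618231 100.46731502  28.        ] (np.float64(-56.934177144908645), np.float64(124.46685382535605)) (np.float64(-61.48762684446881), np.float64(123.25504230606639))
[473.12021092 125.73492545 215.19200972   1.        ]
48 (np.float64(-58.70568370611163), np.float64(124.4471284044945))
53 (np.float64(-61.034234386635525), np.float64(124.44049069212153))
60 (np.float64(-64.29420533936882), np.float64(124.4311978947994))
67 (np.float64(-67.55417629210211), np.float64(124.42190509747724))
72 (np.float64(-69.8827269726259), np.float64(124.4152673851043))
```

The crop shows the finger bottom still above the can: side view (590,80) in the crop, about 5–10 mm above the TCP height rather than 19 mm below it. That explains the lack of contact, so I keep feeling downward. I also compare the can and the line in the same image.

```bash
for i in 1 2 3 4; do python3 -m pendant '[[[0,0,0,0.2,0],[0,0,0,0,0]]]' |grep -E "pos|^force:"; done
python3 - <<'E'
from h import *
P=camera_params("wrist");im=capture("wrist");cv2.imwrite("w3.png",im)
g=cv2.cvtColor(im,cv2.COLOR_BGR2GRAY)
L=(np.array([562.72,-35.67]),np.array([.3202,.9474]))
for u in (205,250,265,290,380):print(u,g[215:400:3,u].tolist())
E
```

```text
ee_pos: [543.7, 100.8, 65.0]
force: [-0.2, -0.2, 0.2]
ee_pos: [543.7, 100.8, 63.0]
force: [-0.1, 0.6, -0.4]
ee_pos: [543.7, 100.8, 61.0]
force: [0.4, -0.1, 0.5]
ee_pos: [543.7, 100.8, 59.0]
force: [-0.7, -0.4, 0.1]
205 [101, 99, 102, 101, 98, 101, 100, 100, 102, 98, 98, 97, 101, 154, 163, 167, 166, 165, 166, 164, 160, 167, 167, 165, 164, 164, 164, 162, 165, 164, 165, 163, 164, 167, 163, 166, 165, 166, 166, 164, 164, 164, 167, 165, 164, 163, 239, 241, 228, 33, 33, 33, 32, 31, 33, 29, 24, 26, 27, 26, 27, 26]
250 [166, 165, 167, 168, 165, 163, 164, 100, 99, 81, 29, 25, 27, 28, 26, 29, 29, 26, 31, 27, 28, 30, 33, 28, 26, 28, 25, 29, 28, 28, 27, 37, 100, 102, 105, 100, 104, 102, 101, 99, 96, 30, 26, 24, 22, 24, 176, 182, 183, 183, 181, 55, 24, 21, 22, 25, 14, 24, 20, 19, 22, 23]
265 [166, 168, 165, 170, 165, 166, 153, 98, 99, 86, 28, 23, 24, 29, 29, 28, 25, 31, 30, 27, 26, 23, 23, 25, 24, 29, 24, 24, 24, 23, 24, 32, 97, 100, 98, 99, 98, 98, 98, 101, 98, 23, 22, 18, 19, 21, 175, 176, 122, 34, 23, 20, 22, 22, 21, 19, 18, 22, 13, 16, 20, 18]
290 [167, 166, 167, 167, 163, 166, 150, 101, 98, 87, 22, 24, 29, 27, 25, 31, 27, 25, 23, 24, 23, 21, 21, 19, 21, 21, 22, 24, 26, 22, 21, 22, 18, 17, 18, 20, 30, 21, 30, 23, 23, 22, 22, 22, 20, 20, 19, 17, 31, 26, 20, 19, 21, 18, 16, 18, 21, 16, 18, 21, 14, 13]
380 [167, 166, 166, 162, 164, 162, 161, 142, 100, 98, 26, 25, 23, 23, 24, 23, 22, 20, 21, 21, 22, 22, 23, 19, 22, 23, 23, 21, 20, 21, 24, 22, 87, 99, 99, 101, 100, 99, 99, 99, 98, 67, 27, 24, 23, 22, 103, 171, 170, 172, 144, 23, 21, 23, 17, 20, 19, 15, 17, 12, 17, 18]
```

```bash
cat >> h.py <<'E'
L0=(np.array([562.72,-35.67]),np.array([.3202,.9474]))
def tang(P,u,v1,v2,z):
    o,d=ray(P,[(u,v1),(u,v2)]);d/=np.linalg.norm(d,axis=1)[:,None];d=d.sum(0);return o+d*(z-o[2])/d[2]
E
python3 - <<'E'
from h import *
P=camera_params("wrist");im=cv2.imread("w3.png")
for u,a,b in((250,243.5,351.5),(380,244.5,352)):print(rel(L0,tang(P,u,a,b,28)))
print("line edge",rel(L0,onz(P,[(205,352)],3)[0]))
m=cv2.imread("w3.png",0);f=np.where(m[290,150:460]<60)[0]+150;print(f[0],f[-1],[rel(L0,onz(P,[(x,300)],40)[0]) for x in(f[0],f[-1])])
E
for i in 1 2 3; do python3 -m pendant '[[[0,0,0,0.2,0],[0,0,0,0,0]]]' |grep -E "pos|^force:"; done
```

```text
(np.float64(-52.354175895576105), np.float64(92.62375636457958))
(np.float64(-52.00936257905161), np.float64(152.97096779594767))
line edge (np.float64(-7.033489973707592), np.float64(61.75809144073435))
219 413 [(np.float64(-56.37321513149729), np.float64(81.2066903017832)), (np.float64(-56.41836528186425), np.float64(165.43068626329162))]
ee_pos: [543.8, 100.8, 57.1]
force: [0.1, 1.0, 0.5]
ee_pos: [543.7, 100.8, 55.1]
force: [0.1, 0.1, 1.0]
ee_pos: [543.7, 100.8, 53.0]
force: [0.5, -0.4, -0.7]
```

```bash
for i in 1 2 3 4 5 6; do python3 -m pendant '[[[0,0,0,0.1,0],[0,0,0,0,0]]]' |grep -E "pos|^force:"; done
```

```text
ee_pos: [543.8, 100.8, 52.2]
force: [-0.0, -0.1, 0.3]
ee_pos: [543.9, 100.8, 51.3]
force: [-0.5, -0.5, 0.5]
ee_pos: [543.9, 100.8, 50.3]
force: [0.4, 0.0, 0.5]
ee_pos: [543.8, 100.8, 49.2]
force: [0.7, -1.4, 0.3]
ee_pos: [543.9, 100.8, 48.2]
force: [-0.1, -0.4, 0.8]
ee_pos: [544.3, 100.7, 47.6]
force: [0.8, -0.8, 0.6]
```

```bash
cat > two.py <<'E'
import sys
from h import *
a=capture("wrist");cv2.imwrite("w_last.png",a);b=capture("side");cv2.imwrite("s_last.png",b)
a=cv2.resize(a[160:480,120:520],(420,336));b=cv2.resize(b[185:275,280:380],(373,336),interpolation=cv2.INTER_CUBIC)
cv2.imwrite(sys.argv[1],np.hstack([a,b]))
E
python3 two.py pics/c4.png
```

```text
(no output)
```

View pics/c4.png

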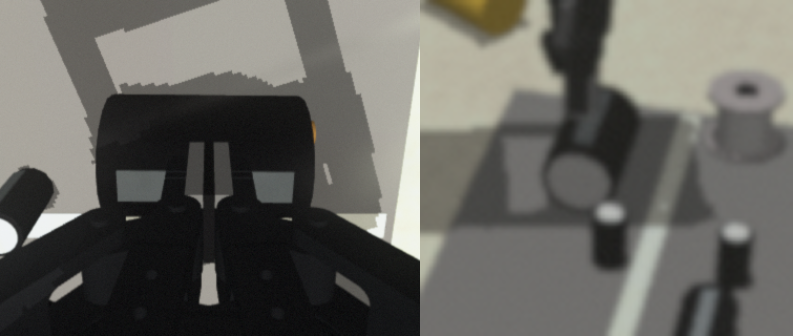

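The crop shows the fingertip over the stripe. In the side view its bottom, at (578,115) in the crop, is level with the crown, so contact should be close. I use finer steps.

```bash
for i in 1 2 3 4 5 6; do python3 -m pendant '[[[0,0,0,0.05,0],[0,0,0,0,0],[0,0,0,0,0]]]' |grep -E "pos|^force:"; done
```

```text
ee_pos: [544.5, 100.6, 47.5]
force: [-0.4, -0.4, 4.8]
ee_pos: [545.0, 100.5, 47.4]
force: [-0.1, -1.9, 8.1]
ee_pos: [545.4, 100.4, 47.4]
force: [-0.8, -1.7, 9.7]
ee_pos: [545.9, 100.2, 47.4]
force: [0.1, -1.8, 12.0]
ee_pos: [546.3, 100.1, 47.3]
force: [-1.1, -2.1, 15.7]
ee_pos: [546.8, 100.0, 47.3]
force: [-2.3, -3.1, 17.5]
```

```bash
python3 -m pendant '[[[0,0,0,-0.2,0],[0,0,0,0,0]]]' |grep -E "pos|^force:"; for i in 1 2; do python3 -m pendant '[[[0,-0.2,0,0,0],[0,-0.2,0,0,0],[0,-0.2,0,0,0],[0,-0.2,0,0,0],[0,-0.2,0,0,0]]]' |grep -E "pos|^force:";done
python3 - <<'E'
from h import *
P=camera_params("wrist");im=capture("wrist");cv2.imwrite("w4.png",im)
g=cv2.cvtColor(im,cv2.COLOR_BGR2GRAY)
for u in (230,260,380,400):print(u,g[200:400:3,u].tolist())
print(rel(L0,state()["ee_pos"]))
E
```

```text
ee_pos: [544.7, 100.7, 47.3]
force: [-1.7, -0.0, 11.5]
ee_pos: [554.6, 97.3, 47.5]
force: [-0.9, -2.1, 9.6]
ee_pos: [564.0, 94.0, 47.5]
force: [-1.4, -1.4, 10.0]
230 [165, 165, 165, 162, 163, 163, 165, 165, 162, 83, 29, 28, 29, 29, 27, 29, 25, 30, 28, 31, 32, 30, 35, 34, 33, 40, 39, 40, 44, 43, 42, 43, 42, 29, 29, 28, 31, 27, 28, 29, 32, 44, 75, 44, 33, 28, 30, 27, 50, 182, 181, 113, 98, 38, 32, 34, 28, 25, 27, 26, 28, 28, 27, 28, 27, 29, 18]
260 [163, 168, 167, 167, 167, 166, 156, 97, 98, 75, 27, 25, 26, 27, 28, 26, 25, 29, 29, 26, 28, 27, 32, 30, 32, 33, 35, 31, 22, 24, 26, 20, 24, 21, 22, 20, 24, 23, 24, 20, 22, 38, 87, 86, 89, 90, 90, 92, 75, 179, 177, 104, 93, 96, 94, 32, 23, 22, 18, 21, 19, 21, 18, 21, 16, 16, 20]
380 [168, 166, 164, 167, 165, 165, 164, 162, 100, 101, 43, 41, 39, 32, 27, 29, 24, 22, 26, 26, 22, 20, 19, 18, 17, 19, 19, 21, 22, 19, 18, 23, 16, 22, 24, 17, 20, 20, 18, 22, 20, 22, 78, 89, 87, 87, 89, 88, 85, 151, 167, 100, 91, 91, 94, 76, 18, 19, 21, 21, 18, 18, 16, 17, 17, 19, 19]
400 [164, 168, 164, 164, 166, 161, 159, 108, 102, 101, 39, 31, 29, 26, 23, 27, 23, 23, 25, 29, 26, 24, 22, 21, 20, 18, 24, 20, 18, 23, 25, 25, 25, 27, 24, 25, 27, 27, 25, 29, 26, 32, 36, 32, 25, 28, 30, 32, 32, 124, 166, 103, 93, 93, 63, 26, 26, 24, 20, 23, 21, 21, 15, 20, 14, 15, 17]
(np.float64(-39.911449058124205), np.float64(123.21692965972429))
```

Run:
```python
from h import *
P=camera_params("wrist")
for u,a,b in((230,227.5,344.5),(400,228.5,346)):print(rel(L0,tang(P,u,a,b,28)))
print(state()["force"])
```

```text
(np.float64(-41.4426050064431), np.float64(86.37792623878477))
(np.float64(-40.90455034548424), np.float64(159.53073828267858))
[-0.72500483 -2.25279042  8.28659665]
```

```bash
cat > look.py <<'E'
import sys
from h import *
P=camera_params("wrist");im=capture("wrist");cv2.imwrite("w_last.png",im)
g=cv2.cvtColor(im,cv2.COLOR_BGR2GRAY);z=float(sys.argv[1]);s=state()
print("tcp",np.round(rel(L0,s["ee_pos"]),1),s["force"].round(1),s["time_s"])
for y in map(float,sys.argv[2:]):
    X=np.r_[L0[0]+L0[1]*y,z];u=int(proj(P,X)[0,0])if len(sys.argv)<3 else None
    # column at the axis point for along-line coordinate y, several x' guesses
    n=np.array([L0[1][1],-L0[1][0]])
    print(y,"u",u)
E
python3 -m pendant '[[[0,-0.2,0,-0.03,0],[0,-0.2,0,0,0],[0,-0.2,0,0,0],[0,-0.2,0,0,0],[0,-0.2,0,0,0]]]' |grep -E "pos|^force:"
python3 -m pendant '[[[0,-0.2,0,0,0],[0,-0.2,0,0,0],[0,-0.2,0,0,0],[0,-0.1,0,0,0],[0,0,0,0,0]]]' |grep -E "pos|^force:"
python3 -m pendant '[[[0,0,0,-0.5,0],[0,0,0,-0.5,0],[0,0.9,0,0,0],[0,0.9,0,0,0],[0,0,0,0,0]]]' |grep -E "pos|^force:"
python3 - <<'E'
from h import *
P=camera_params("wrist");im=capture("wrist");cv2.imwrite("w5.png",im)
g=cv2.cvtColor(im,cv2.COLOR_BGR2GRAY)
for x in(-32,):
  for y in(88,158):
    n=np.array([L0[1][1],-L0[1][0]]);q=L0[0]+n*x+L0[1]*y;u,v=proj(P,[*q,28])[0].round().astype(int);print(u,v,v-85,g[v-85:v+85:2,u].tolist())
print(rel(L0,state()["ee_pos"]))
E
```

```text
ee_pos: [573.2, 90.8, 47.5]
force: [-0.9, -2.0, 8.7]
ee_pos: [579.8, 88.5, 47.3]
force: [-0.2, -2.2, 6.6]
ee_pos: [559.1, 95.6, 55.8]
force: [-0.8, 0.0, -1.1]
239 308 223 [164, 169, 166, 166, 165, 163, 164, 167, 167, 143, 98, 99, 96, 39, 27, 26, 26, 29, 24, 29, 30, 30, 28, 29, 27, 31, 31, 31, 36, 33, 35, 33, 32, 30, 29, 27, 27, 28, 26, 29, 25, 25, 28, 31, 29, 30, 28, 29, 29, 29, 25, 25, 24, 31, 26, 28, 27, 25, 29, 24, 26, 25, 24, 21, 31, 74, 81, 65, 50, 94, 89, 61, 38, 33, 24, 22, 22, 22, 24, 23, 22, 24, 20, 21, 21]
392 308 223 [163, 163, 161, 161, 163, 161, 165, 160, 143, 97, 96, 97, 97, 93, 33, 25, 22, 21, 20, 22, 16, 20, 22, 22, 24, 21, 24, 15, 23, 18, 15, 21, 21, 21, 20, 20, 20, 22, 16, 22, 22, 23, 22, 22, 25, 23, 28, 20, 25, 28, 30, 29, 26, 26, 26, 26, 24, 26, 23, 28, 26, 25, 19, 28, 20, 24, 38, 29, 22, 50, 92, 92, 89, 35, 22, 19, 20, 18, 21, 19, 17, 19, 17, 19, 14]
(np.float64(-44.497263890730984), np.float64(123.24490859507739))
```

Run:
```python
from h import *
P=camera_params("wrist")
for u,a,b in((239,248.5,360),(392,250,361)):print(rel(L0,tang(P,u,a,b,28)))
```

```text
(np.float64(-33.368494789939696), np.float64(88.04890144521622))
(np.float64(-32.85044146031881), np.float64(158.21017877092882))
```

```bash
python3 -m pendant '[[[0,-0.35,0,0,0],[0,0,0,0.5,0],[0,0,0,0.3,0],[0,0,0,0.2,0],[0,0,0,0,0]]]' |grep -E "pos|^force:"
for i in 1 2 3; do python3 -m pendant '[[[0,-0.22,0,0,0],[0,-0.22,0,0,0],[0,-0.22,0,0,0],[0,-0.22,0,0,0],[0,-0.22,0,0,0]]]' |grep -E "pos|^force:"; done
python3 -m pendant '[[[0,0,0,0,0],[0,0,0,-0.5,0],[0,0,0,-0.5,0],[0,0.9,0,0,0],[0,0.9,0,0,0]]]' |grep -E "pos|^force:"
python3 -m pendant '[[[0,0,0,0,0]]]' >/dev/null
cat > cols.py <<'E'
import sys
from h import *
x,z,ys=float(sys.argv[1]),float(sys.argv[2]),list(map(float,sys.argv[3:]))
P=camera_params("wrist");im=capture("wrist");cv2.imwrite("w_last.png",im)
g=cv2.cvtColor(im,cv2.COLOR_BGR2GRAY);n=np.array([L0[1][1],-L0[1][0]])
for y in ys:
    u,v=proj(P,[*(L0[0]+n*x+L0[1]*y),z])[0].round().astype(int)
    c=g[v-75:v+75,u].astype(int);print(u,"from",v-75,c[::2].tolist())
    d=np.where(c<60)[0]
print("tcp",np.round(rel(L0,state()["ee_pos"]),1),state()["ee_pos"].round(1),state()["time_s"])
E
python3 cols.py -17 28 88 158
```

```text
ee_pos: [566.7, 93.0, 47.5]
force: [-0.6, 0.0, 6.4]
ee_pos: [576.9, 89.5, 47.5]
force: [-0.6, -2.1, 7.6]
ee_pos: [587.3, 85.9, 47.5]
force: [-0.2, -2.1, 5.6]
ee_pos: [597.2, 82.5, 46.9]
force: [-0.5, -2.6, 3.8]
ee_pos: [578.9, 89.1, 56.8]
force: [-0.5, 0.2, 0.4]
238 from 226 [167, 166, 167, 165, 119, 153, 109, 97, 46, 29, 29, 27, 28, 26, 25, 30, 31, 26, 31, 30, 33, 34, 34, 33, 32, 34, 37, 34, 37, 38, 38, 34, 31, 34, 30, 31, 27, 28, 31, 32, 32, 31, 29, 31, 31, 28, 33, 31, 25, 28, 25, 27, 24, 24, 26, 26, 23, 21, 25, 25, 25, 24, 22, 52, 98, 96, 96, 96, 86, 40, 26, 26, 23, 20, 17]
392 from 226 [159, 157, 163, 161, 158, 106, 98, 98, 94, 39, 24, 26, 23, 25, 27, 28, 24, 24, 24, 24, 23, 20, 23, 21, 21, 18, 20, 22, 20, 26, 21, 24, 19, 22, 22, 21, 19, 27, 23, 24, 23, 25, 25, 25, 27, 22, 28, 31, 22, 27, 25, 25, 24, 27, 27, 26, 26, 24, 25, 25, 22, 23, 25, 19, 64, 92, 90, 88, 83, 68, 66, 57, 19, 14, 17]
tcp [-26.  123.4] [577.6  89.5  56.1] 13.8167
```

Run:
```python
from h import *
P=camera_params("wrist")
for u,a,b in((238,241.5,352),(392,243.5,353.5)):print(rel(L0,tang(P,u,a,b,28)))
```

```text
(np.float64(-18.485507241554), np.float64(87.88100153365464))
(np.float64(-17.729100825580893), np.float64(158.1580685915752))
```

```bash
python3 -m pendant '[[[0,0.1,0,0,0],[0,0,0,0.5,0],[0,0,0,0.3,0],[0,0,0,0.2,0],[0,0,0,0,0]]]' |grep -E "pos|^force:"
for i in 1 2 3; do python3 -m pendant '[[[0,-0.2,0,0,0],[0,-0.2,0,0,0],[0,-0.2,0,0,0],[0,-0.2,0,0,0],[0,-0.2,0,0,0]]]' |grep -E "pos|^force:"; done
python3 -m pendant '[[[0,0,0,0,0],[0,0,0,-0.5,0],[0,0,0,-0.5,0],[0,0.6,0,0,0],[0,0.6,0,0,0]]]' |grep -E "pos|^force:"
python3 -m pendant '[[[0,0,0,0,0]]]' >/dev/null
python3 cols.py -4 28 88 158
```

```text
ee_pos: [580.0, 88.6, 47.5]
force: [0.4, -0.4, 6.2]
ee_pos: [589.3, 85.3, 47.5]
force: [-0.7, -1.3, 6.0]
ee_pos: [598.7, 82.0, 47.6]
force: [-0.9, -1.9, 7.0]
ee_pos: [608.0, 78.9, 47.3]
force: [0.0, -2.1, 5.6]
ee_pos: [595.2, 83.5, 56.8]
force: [0.5, 0.2, 0.4]
238 from 216 [166, 167, 166, 167, 166, 147, 98, 98, 100, 42, 29, 28, 31, 28, 29, 30, 31, 33, 30, 31, 32, 34, 31, 32, 33, 31, 33, 33, 34, 33, 35, 44, 44, 44, 45, 45, 50, 45, 34, 31, 35, 31, 29, 30, 29, 29, 30, 27, 28, 28, 26, 26, 27, 26, 25, 22, 24, 26, 23, 24, 22, 23, 23, 24, 23, 92, 96, 95, 94, 95, 92, 94, 94, 85, 43]
392 from 216 [164, 163, 161, 164, 153, 111, 103, 101, 102, 91, 39, 33, 31, 25, 27, 25, 24, 26, 26, 27, 22, 26, 26, 21, 24, 24, 21, 25, 21, 22, 24, 25, 22, 27, 23, 24, 22, 27, 22, 24, 22, 24, 22, 25, 29, 24, 23, 25, 21, 25, 25, 25, 26, 22, 24, 23, 27, 21, 24, 22, 29, 24, 23, 22, 26, 40, 108, 99, 94, 82, 79, 83, 89, 94, 91]
tcp [ -8.4 123.3] [594.2  83.8  56.2] 16.0333
```

Run:
```python
from h import *
P=camera_params("wrist")
for u,a,b in((238,233.7,345.2),(392,235.5,346.7)):print(rel(L0,tang(P,u,a,b,28)))
```

```text
(np.float64(-4.4571801664767285), np.float64(88.01446026111371))
(np.float64(-3.739773510330309), np.float64(157.92778067759616))
```

```bash
python3 -m pendant '[[[0,0,0,0.5,0],[0,0,0,0.3,0],[0,0,0,0.2,0],[0,0,0,0,0]]]' |grep -E "pos|^force:"
python3 -m pendant '[[[0,-0.2,0,0,-0.004],[0,-0.2,0,0,-0.004],[0,-0.2,0,0,-0.004],[0,-0.2,0,0,-0.004],[0,-0.05,0,0,0]]]' |grep -E "pos|^force:"
python3 -m pendant '[[[0,0,0,0,0],[0,0,0,-0.5,0],[0,0,0,-0.5,0],[0,0,0,-1,0.016],[0,0,0,0,0]]]' |grep -E "pos|^force:"
python3 cols.py 0 28 88 158
```

```text
ee_pos: [597.0, 82.9, 47.6]
force: [-0.3, -1.9, 6.0]
ee_pos: [605.0, 80.1, 47.5]
force: [0.3, -1.8, 6.9]
ee_pos: [604.9, 80.7, 68.8]
force: [1.2, 0.6, 1.3]
241 from 190 [166, 165, 165, 168, 167, 165, 167, 163, 105, 100, 88, 31, 29, 33, 32, 30, 33, 35, 33, 35, 33, 34, 33, 32, 33, 34, 35, 36, 32, 35, 37, 36, 37, 38, 39, 39, 45, 46, 46, 47, 50, 49, 49, 45, 44, 45, 33, 34, 34, 31, 30, 27, 26, 28, 22, 26, 30, 27, 27, 27, 28, 25, 25, 62, 96, 96, 95, 98, 96, 98, 95, 96, 93, 97, 97]
388 from 190 [169, 166, 166, 168, 165, 165, 169, 164, 156, 105, 96, 64, 29, 34, 37, 40, 44, 45, 49, 47, 44, 43, 41, 39, 32, 32, 31, 28, 30, 29, 25, 26, 31, 25, 25, 26, 22, 24, 24, 22, 26, 26, 23, 24, 26, 25, 22, 22, 25, 23, 23, 23, 24, 18, 20, 16, 21, 21, 20, 21, 23, 20, 22, 22, 88, 86, 88, 92, 91, 92, 90, 91, 93, 91, 93]
tcp [  2.5 123.6] [604.7  80.7  68.1] 17.25
```

Run:
```python
from h import *
P=camera_params("wrist")
for u,a,b in((241,211,316),(388,212.5,317.3)):print(rel(L0,tang(P,u,a,b,28)))
```

```text
(np.float64(-1.2592835474522275), np.float64(88.09183492426813))
(np.float64(-0.5569272728073429), np.float64(157.97257505700316))
```

```bash
python3 -m pendant '[[[0,0,0,1,0],[0,0,0,0.5,0],[0,0,0,0.3,0],[0,0,0,0.2,0],[0,0,0,0,0]]]' |grep -E "pos|^force:"
python3 -m pendant '[[[0,-0.1,0,0,0],[0,-0.1,0,0,0],[0,0,0,0,0],[0,0,0,-0.5,0],[0,0,0,-1,0]]]' |grep -E "pos|^force:"
for i in 1 2; do python3 -m pendant '[[[0,1,-1,-2.7,0],[0,1,-1,-2.7,0],[0,1,-1,-2.7,0],[0,1,-1,-2.7,0],[0,0,0,0,0]]]' |grep -E "pos|^force:"; done
python3 -m pendant '[[[0,0,0,0,0],[0,0,0,0,0]]]' | grep pos
python3 - <<'E'
from h import *
import json
P=camera_params("wrist");im=capture("wrist");cv2.imwrite("pics/w6.png",im)
json.dump({k:np.array(v).tolist() for k,v in P.items()},open("w6.json","w"))
E
```

```text
ee_pos: [604.9, 80.0, 47.5]
force: [0.1, -2.7, 9.2]
ee_pos: [603.9, 80.1, 60.0]
force: [0.4, -0.7, 0.7]
ee_pos: [556.2, 54.2, 175.6]
force: [2.1, -0.4, 0.7]
ee_pos: [505.1, 29.0, 283.5]
force: [0.8, -1.1, 1.0]
ee_pos: [503.9, 30.0, 277.1]
```

View pics/w6.png

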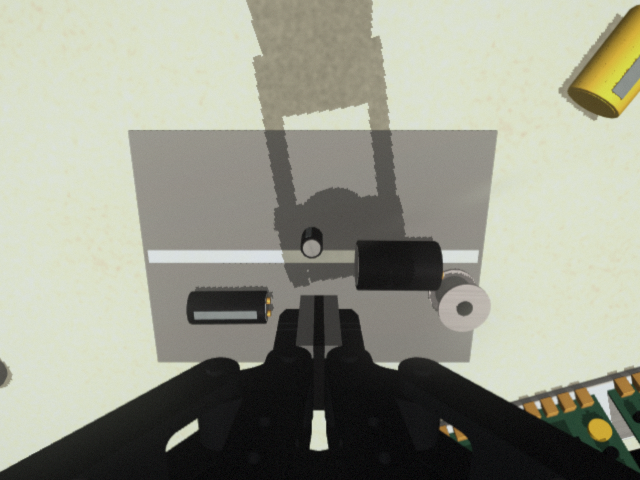

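The thick can now lies over the line at (398,265). The slim can at (230,307) and the caps are unmoved. I measure both cans.

Run:
```python
from h import *
import json
P=json.load(open("w6.json"));im=cv2.imread("pics/w6.png");g=cv2.cvtColor(im,cv2.COLOR_BGR2GRAY)
L=matline(P,im,155,290,243,270);print(L,"vs L0",rel(L0,L[0]))
L=L0
for nm,us,v,z,h in(("thick",(365,380,395,410,425),265,28,40),("slim",(198,214,230,246,260),302,20.5,35)):
    for u in us:
        c=g[v-h:v+h,u].astype(float);d=np.where(c<60)[0]
        def sub(i,s):  # subpixel crossing of 60 between i and i+s
            a,b=c[i],c[i+s];return v-h+i+s*(60-a)/(b-a)
        a,b=sub(d[0],-1),sub(d[-1],1);print(nm,u,round(a,1),round(b,1),np.round(rel(L,tang(P,u,a,b,z)),2))
r=g[303,170:290];print(r[::2].tolist())
```

```text
(array([546.14813, -83.95751], dtype=float32), array([0.31970835, 0.947516  ], dtype=float32)) vs L0 (np.float64(-0.2385261250610622), np.float64(-51.053900805603035))
thick 365 239.6 289.3 [-0.41 91.59]
thick 380 239.9 289.5 [ -0.12 106.67]
thick 395 239.9 289.6 [-8.0000e-02  1.2174e+02]
thick 410 240.2 289.7 [1.2000e-01 1.3683e+02]
thick 425 240.3 289.8 [  0.2  151.92]
slim 198 290.7 323.4 [ 50.58 -82.39]
slim 214 290.5 323.2 [ 50.4  -65.46]
slim 230 290.5 323.1 [ 50.24 -48.54]
slim 246 290.3 323.0 [ 50.09 -31.63]
slim 260 289.9 322.8 [ 49.77 -16.83]
[144, 140, 140, 140, 140, 139, 138, 140, 130, 41, 42, 42, 42, 41, 37, 37, 40, 39, 40, 37, 38, 32, 38, 33, 36, 32, 35, 34, 34, 35, 30, 33, 31, 30, 27, 34, 32, 34, 33, 32, 30, 30, 30, 31, 31, 31, 29, 41, 103, 140, 98, 125, 136, 136, 134, 136, 136, 135, 135, 136]
```

```bash
python3 -m pendant '[[[0,-2.7,-1.9,0.5,0],[0,-2.7,-1.9,0.5,0],[0,-2.7,-1.9,0.5,0],[0,-2.7,-1.9,0.5,0],[0,-2.7,-1.95,0.5,0]]]' |grep -E "pos|^force:"
for i in 1 2; do python3 -m pendant '[[[0,0,0,2.5,0],[0,0,0,2.5,0],[0,0,0,2.5,0],[0,0,0,2.3,0],[0,0,0,0,0]]]' |grep -E "pos|^force:"; done
python3 -m pendant '[[[0,0,0,0,0],[0,0,0,0,0]]]' | grep pos
python3 - <<'E'
from h import *
P=camera_params("wrist");im=capture("wrist");cv2.imwrite("pics/w7.png",im)
print(rel(L0,state()["ee_pos"]),state()["time_s"])
E
```

```text
ee_pos: [601.7, -104.5, 250.1]
force: [0.8, 0.4, -0.8]
ee_pos: [597.2, -102.1, 146.8]
force: [-1.9, 0.1, -0.5]
ee_pos: [597.9, -102.3, 51.7]
force: [-1.4, 1.0, -0.9]
ee_pos: [602.5, -104.0, 58.1]
(np.float64(60.07140769770008), np.float64(-52.10844572367439)) 20.6
```

View pics/w7.png

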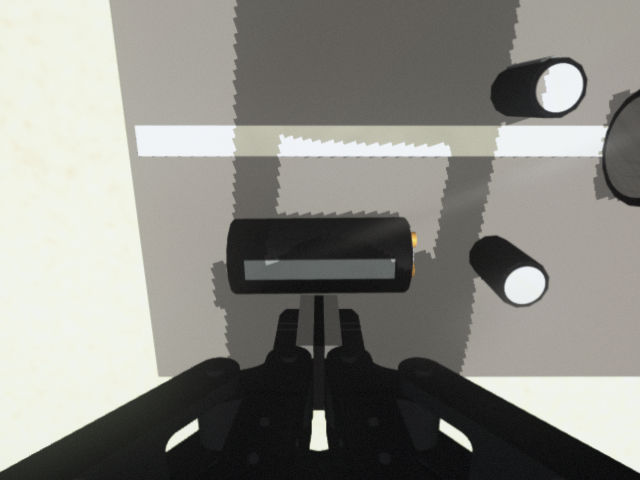

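The slim can is at (230–412, 218–294) with the finger centred on it just behind at (319,295). The caps at (520,280) and (545,90) are clear to the right. I lower to touch.

```bash
python3 -m pendant '[[[0,0.1,0,0.8,0],[0,0.05,0,0.7,0],[0,0,0,0.7,0],[0,0,0,0,0],[0,0,0,0,0]]]' |grep -E "pos|^force:"
for i in 1 2 3; do python3 -m pendant '[[[0,0,0,0.1,0],[0,0,0,0,0]]]' |grep -E "pos|^force:"; done
```

```text
ee_pos: [599.4, -103.2, 34.0]
force: [-0.0, -0.2, -0.7]
ee_pos: [600.2, -103.4, 33.8]
force: [0.1, 0.6, 0.5]
ee_pos: [600.2, -103.4, 32.8]
force: [-0.6, -0.3, -0.2]
ee_pos: [601.0, -103.7, 32.6]
force: [-0.4, 0.3, 3.0]
```

```bash
python3 -m pendant '[[[0,0,0,0.06,0],[0,0,0,0,0]]]' |grep -E "pos|^force:"
for i in 1 2 3; do python3 -m pendant '[[[0,0.2,0,0,0],[0,0.2,0,0,0],[0,0.2,0,0,0],[0,0.2,0,0,0],[0,0.2,0,0,0]]]' |grep -E "pos|^force:"; done
python3 -m pendant '[[[0,0,0,0,0],[0,0,0,-0.5,0],[0,0,0,-0.5,0],[0,-0.8,0,0,0],[0,-0.8,0,0,0]]]' |grep -E "pos|^force:"
python3 -m pendant '[[[0,0,0,0,0]]]' >/dev/null
python3 cols.py 35 20.5 -78 -26
```

```text
ee_pos: [601.4, -103.8, 32.5]
force: [-0.1, -0.3, 6.0]
ee_pos: [591.8, -100.7, 32.5]
force: [-0.0, -0.5, 6.5]
ee_pos: [582.4, -97.6, 32.5]
force: [-0.1, -1.4, 7.5]
ee_pos: [572.9, -94.5, 32.5]
force: [-0.1, -0.4, 5.8]
ee_pos: [587.4, -99.0, 41.5]
force: [-0.2, -0.3, 0.5]
256 from 190 [180, 134, 104, 103, 101, 103, 100, 101, 100, 102, 100, 103, 100, 99, 98, 101, 97, 98, 46, 27, 30, 31, 38, 83, 90, 89, 88, 88, 87, 87, 87, 86, 80, 37, 29, 28, 28, 31, 36, 32, 27, 29, 34, 31, 30, 28, 29, 28, 26, 24, 22, 24, 22, 21, 21, 20, 21, 24, 21, 70, 93, 93, 91, 94, 94, 93, 94, 93, 95, 96, 91, 94, 94, 95, 92]
377 from 190 [241, 178, 165, 165, 166, 167, 166, 165, 165, 166, 169, 164, 164, 162, 158, 109, 105, 87, 57, 59, 61, 63, 100, 137, 141, 135, 135, 133, 136, 135, 133, 135, 86, 27, 25, 25, 24, 26, 25, 22, 26, 20, 26, 20, 23, 20, 22, 22, 24, 23, 24, 20, 20, 18, 20, 23, 18, 17, 36, 91, 89, 92, 92, 92, 90, 91, 90, 88, 89, 90, 89, 90, 89, 93, 89]
tcp [ 44.2 -52.3] [587.8 -99.4  41.1] 23.4833
```

Run:
```python
from h import *
P=camera_params("wrist")
for u,a,b in((256,225.3,307.3),(377,224.7,306.5)):print(rel(L0,tang(P,u,a,b,20.5)))
```

```text
(np.float64(34.23370535793803), np.float64(-77.77145043335435))
(np.float64(33.89538312911448), np.float64(-26.16874279917019))
```

```bash
python3 -m pendant '[[[0,0.2,0,0,0],[0,0,0,0.5,0],[0,0,0,0.3,0],[0,0,0,0.2,0],[0,0,0,0,0]]]' |grep -E "pos|^force:"
for i in 1 2 3; do python3 -m pendant '[[[0,0.2,0,0,0],[0,0.2,0,0,0],[0,0.2,0,0,0],[0,0.2,0,0,0],[0,0.2,0,0,0]]]' |grep -E "pos|^force:"; done
python3 -m pendant '[[[0,0,0,0,0],[0,0,0,-0.5,0],[0,0,0,-0.5,0],[0,-0.7,0,0,0],[0,-0.7,0,0,0]]]' |grep -E "pos|^force:"
python3 -m pendant '[[[0,0,0,0,0]]]' >/dev/null
python3 cols.py 18 20.5 -78 -26
```

```text
ee_pos: [586.5, -98.8, 32.5]
force: [0.4, 0.7, 8.9]
ee_pos: [576.8, -95.6, 32.5]
force: [1.3, -0.8, 8.8]
ee_pos: [567.3, -92.5, 32.5]
force: [1.1, 0.1, 9.0]
ee_pos: [557.7, -89.3, 32.4]
force: [-0.6, 0.1, 8.5]
ee_pos: [570.2, -93.2, 41.3]
force: [0.1, -1.6, 0.6]
256 from 193 [103, 102, 101, 101, 122, 184, 185, 185, 185, 183, 184, 181, 182, 182, 181, 182, 178, 179, 179, 156, 65, 92, 49, 33, 31, 34, 32, 31, 31, 30, 33, 31, 26, 30, 29, 31, 28, 30, 31, 31, 33, 34, 32, 32, 28, 31, 28, 27, 26, 23, 25, 21, 23, 24, 21, 24, 21, 20, 21, 21, 18, 46, 93, 92, 92, 93, 94, 94, 96, 93, 94, 95, 92, 97, 95]
377 from 193 [166, 165, 166, 162, 187, 242, 242, 241, 243, 242, 242, 242, 242, 242, 242, 235, 195, 185, 185, 103, 118, 142, 58, 57, 52, 45, 42, 40, 38, 36, 34, 32, 28, 29, 30, 30, 29, 25, 24, 26, 27, 28, 27, 26, 26, 28, 24, 24, 26, 21, 18, 22, 20, 19, 19, 17, 17, 17, 18, 14, 24, 81, 91, 92, 85, 93, 94, 91, 91, 89, 92, 86, 87, 91, 88]
tcp [ 25.9 -52.3] [570.6 -93.5  41. ] 25.7
```

Run:
```python
from h import *
P=camera_params("wrist")
for u,a,b in((256,231.8,315.7),(377,230.7,314.4)):print(rel(L0,tang(P,u,a,b,20.5)))
```

```text
(np.float64(19.328693765002207), np.float64(-77.88248572935058))
(np.float64(18.75926411409398), np.float64(-26.036946683218694))
```

```bash
python3 -m pendant '[[[0,-0.1,0,0,0],[0,0,0,0.5,0],[0,0,0,0.3,0],[0,0,0,0.18,0],[0,0,0,0,0]]]' |grep -E "pos|^force:"
for i in 1 2 3; do python3 -m pendant '[[[0,0.2,0,0,0],[0,0.2,0,0,0],[0,0.2,0,0,0],[0,0.2,0,0,0],[0,0.2,0,0,0]]]' |grep -E "pos|^force:"; done
python3 -m pendant '[[[0,0,0,0,0],[0,0,0,-0.5,0],[0,0,0,-0.5,0],[0,-0.6,0,0,0],[0,-0.6,0,0,0]]]' |grep -E "pos|^force:"
python3 -m pendant '[[[0,0,0,0,0]]]' >/dev/null
python3 cols.py 4 20.5 -78 -26
```

```text
ee_pos: [572.2, -93.9, 32.5]
force: [1.0, 1.1, 8.0]
ee_pos: [562.4, -90.7, 32.5]
force: [-0.8, 0.5, 8.1]
ee_pos: [553.0, -87.6, 32.5]
force: [-0.1, 0.1, 7.9]
ee_pos: [543.4, -84.5, 32.4]
force: [-0.9, -1.2, 7.6]
ee_pos: [554.0, -87.8, 41.5]
force: [0.3, 0.7, 0.1]
256 from 200 [102, 100, 99, 101, 100, 100, 100, 99, 100, 96, 100, 98, 98, 99, 96, 100, 98, 99, 96, 91, 30, 31, 30, 28, 29, 30, 30, 30, 25, 31, 23, 29, 30, 27, 26, 28, 31, 32, 29, 31, 27, 29, 29, 30, 30, 28, 24, 28, 28, 22, 23, 24, 27, 16, 23, 19, 22, 20, 22, 19, 53, 92, 96, 95, 95, 92, 97, 95, 94, 97, 93, 93, 95, 95, 94]
377 from 200 [164, 167, 167, 163, 166, 163, 166, 164, 164, 163, 163, 164, 163, 161, 159, 159, 148, 107, 100, 49, 40, 35, 32, 31, 32, 32, 28, 26, 27, 23, 23, 23, 24, 23, 21, 23, 24, 23, 25, 23, 24, 24, 22, 23, 24, 24, 26, 24, 27, 21, 20, 20, 17, 16, 18, 17, 23, 14, 22, 29, 87, 91, 92, 90, 92, 89, 89, 90, 90, 90, 92, 92, 92, 87, 90]
tcp [  8.8 -52.3] [554.3 -88.   41.2] 27.9167
```

Run:
```python
from h import *
P=camera_params("wrist")
for u,a,b in((256,239,320.4),(377,237.7,319.1)):print(rel(L0,tang(P,u,a,b,20.5)))
```

```text
(np.float64(5.012112084242062), np.float64(-78.01072347681405))
(np.float64(4.389171854823161), np.float64(-25.87018991883751))
```

```bash
python3 -m pendant '[[[0,0,0,0.5,0],[0,0,0,0.3,0],[0,0,0,0.2,0],[0,0,0,0,0]]]' |grep -E "pos|^force:"
python3 -m pendant '[[[0,0.2,0,0,0.005],[0,0.2,0,0,0.005],[0,0.2,0,0,0.005],[0,0.2,0,0,0.005],[0,0.15,0,0,0]]]' |grep -E "pos|^force:"
python3 -m pendant '[[[0,0,0,0,0],[0,0,0,-0.5,0],[0,0,0,-1.5,0],[0,0,0,-3,-0.02],[0,0,0,-3,0]]]' |grep -E "pos|^force:"
python3 -m pendant '[[[0,0.5,1.2,-3,0],[0,0.5,1.2,-3,0],[0,0.5,1.2,-3,0],[0,0.5,1.2,-3,0],[0,0,0,0,0]]]' |grep -E "pos"
python3 -m pendant '[[[0,0,0,0,0],[0,0,0,0,0]]]' | grep pos
python3 - <<'E'
from h import *
import json
P=camera_params("wrist");im=capture("wrist");cv2.imwrite("pics/w8.png",im)
json.dump({k:np.array(v).tolist() for k,v in P.items()},open("w8.json","w"));print(state()["time_s"])
for p in([562.72,-35.67],):print(proj(P,[*(L0[0]-52*L0[1]),20.5]),proj(P,[*(L0[0]+125*L0[1]),28]))
E
```

```text
ee_pos: [555.2, -88.2, 32.5]
force: [0.3, 0.4, 7.4]
ee_pos: [545.9, -85.2, 32.5]
force: [-1.3, -1.4, 7.9]
ee_pos: [542.8, -83.9, 110.4]
force: [-0.1, 0.4, 0.1]
ee_pos: [543.8, -31.4, 237.8]
ee_pos: [540.4, -32.6, 230.3]
29.7167
[[262.40874435 222.55014741]] [[466.97645536 225.04401469]]
```

View pics/w8.png

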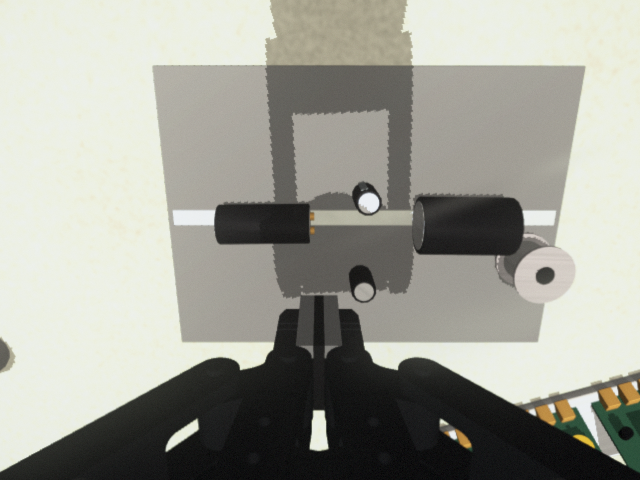

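Both cans lie on the line, the slim one at (263,224) and the thick one at (468,225). The caps and spool are undisturbed. Now a final numeric check.

Run:
```python
from h import *
import json
P=json.load(open("w8.json"));im=cv2.imread("pics/w8.png");g=cv2.cvtColor(im,cv2.COLOR_BGR2GRAY)
pts=[]
for u in list(range(176,211,2))+list(range(527,553,2)):
    c=im.min(2)[195:240,u].astype(float);w=np.clip(c-165,0,None);pts.append((u,195+(w*np.arange(45)).sum()/w.sum()))
L=fit(onz(P,pts,3.));print("line vs L0",[np.round(rel(L0,L[0]+L[1]*t),2) for t in(-150,0,150)])
for nm,us,v,z,h in(("thick",(425,445,465,485,500),225,28,42),("slim",(224,243,262,281,300),223,20.5,32)):
    for u in us:
        c=g[v-h:v+h,u].astype(float);d=np.where(c<60)[0]
        def sub(i,s):
            a,b=c[i],c[i+s];return v-h+i+s*(60-a)/(b-a)
        a,b=sub(d[0],-1),sub(d[-1],1);print(nm,u,round(a,1),round(b,1),np.round(rel(L,tang(P,u,a,b,z)),2))
```

```text
line vs L0 [array([  -0.34, -141.17]), array([0.04, 8.84]), array([  0.42, 158.85])]
thick 425 196.3 253.5 [-0.31 79.99]
thick 445 196.6 253.6 [-0.18 97.24]
thick 465 197.8 253.8 [  0.4  114.54]
thick 485 197.5 254.1 [  0.35 131.8 ]
thick 500 197.2 254.4 [  0.31 144.75]
slim 224 204.5 243.0 [  1.34 -94.6 ]
slim 243 203.9 242.9 [  0.98 -77.91]
slim 262 203.7 242.7 [  0.74 -61.22]
slim 281 203.5 243.3 [  0.84 -44.55]
slim 300 203.4 243.1 [  0.64 -27.88]
```

The thick can is within about 0.4 mm of the line centre and the slim can within about 1.4 mm. The gripper is clear of everything, so I hand in.

```bash
python3 -c "
from workcell import *
print(hand_in())"
```

```text
the job is handed in; nothing more can be done
None
```

I rolled the thick can and then the slim can onto the white line with light fingertip strokes and handed the job in at about 30 s; the last image put the thick can within about 0.4 mm of the line's centre and the slim can within about 1.4 mm, with the neighbouring caps and spool undisturbed.

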